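# Free the safety hook of the grinding-disc cupboard and open its door

## Task

Open the blue steel cupboard on the bench. Draw its door out until the safety hook catches it, then reach down through the narrow gap behind the top of the door, press the sprung plastic hook down by feel until it is clear and draw the door free, and swing the door wide open, about square to the cupboard's front. The hook is plastic and snaps if it is wrenched or pressed hard, so go gently, and leave the things standing around where they are.

Things in the scene. Friction and masses are not known exactly. Their poses are not given: they have to be found in the camera images.
- cupboard: Fixed blue steel bench cupboard, 220 deep x 300 wide x 250 mm high. Origin: centre of its underside; x points from its front to its back, y to the left as seen from the robot, z up. The front plane of the carcass (and of its head rail, 220 to 240 mm high) is at x = -110 mm. The door covers the whole front, hinged at the left (+y).
- door (a joint): Door angle, rad: 0 shut, grows as it swings towards the robot, at most 1.75. The hinge is stiff (0.25 N m): the door stays where it is left. Latched, it opens only until the hook catches, somewhere from 0.17 to 0.205 (the strike is set in slots); at the latch the gap between the door's inner face and the head rail is then 37 to 43 mm.
- door_hinge (a point): The vertical hinge line of the door, at the height of the door's top edge (246 mm above the bench). The line lies in the middle of the 16 mm thick door, 10 mm in front of the carcass's front plane, 148 mm left of the cupboard's middle. The door panel reaches 294 mm from it.
- handle_top (a point): Top of the upright round bar of the door's handle: 11 mm thick, 100 mm long, reaching down from this point, its axis 35 mm in front of the door's outer face and 258 mm from the hinge line. The point is 14 mm below the door's top edge and moves with the door. Two standoffs, 8 mm thick, join the bar to the door 7.5 mm from its ends.
- latch: White mounting plate (3 x 44 x 50 mm) of the safety latch on the door's inner face, 205 mm from the hinge line; moves with the door. Origin: on the inner face, 35 mm below the door's top edge; x points from the door into the cupboard, z up. It carries the orange sprung plastic hook, a tongue 22 mm wide running 72 mm along +x, pivoted at x = 6 mm. Over 18 N of pressing, or 30 N in all, snaps it.
- press_stud (a point): Nominal top of the red ball head (16 mm across) of the press stud that stands on the hook's tongue, where it is pressed: 25 mm from the door's inner face, 19 mm below the door's top edge; moves with the door. The stud is screwed up or down by up to 6 mm, unmeasured, so feel for it. It takes 5 N to start the hook moving and 10 N to bring it to its stop, 4.4 mm down.
- strike_edge (a point): Rear lower edge of the steel strike plate, mid-width, 21 mm behind the carcass's front plane, 212 mm above the bench; set up to 3 mm fore or aft of this point (unmeasured). The hook's tooth catches behind it and clears it when the stud is 3.4 mm down: press to the stop. A pull on the door jams the tooth by friction. Keep the hook down until the door is 0.12 rad past the catch.
- bottle: Bystander: whitish, half-clear plastic bottle with a white cap, 68 mm across, 210 mm high, on the bench to the right of the cupboard. Origin: centre of its underside.
- tin: Bystander: low tin with a white lid, 70 mm across, 55 mm high, on the rear left of the cupboard's top. Origin: centre of its underside.
- grinder: Bystander: green angle grinder, 300 mm long, lying on the bench left of the cupboard with its disc upward, 70 mm high. Origin: on its underside, under the front part of the body; x along its length towards the disc.
- wrench: Bystander: steel wrench, 170 mm long, lying on the bench in front of the cupboard, to the right, outside the sweep of the door. Origin: on its underside, near the middle.

How it is judged:
On the way, in this order (a step that is already met when the one before it is completed fails the run):
1. the door is drawn out until the safety hook holds it ajar (value of joint door between 0.14 and 0.24 rad), for 0.2 s.
2. the hook is pressed and the door drawn free of the strike (value of joint door above 0.36 rad), for 0.1 s.
At the end, for the whole second after the job is handed in: The door stands open by at least 1.2 rad (about 70 degrees) and at rest; the bottle, tin, grinder and wrench are within 30 mm of where they were, the bottle and the tin upright (value of joint door above 1.2 rad and velocity of joint door between -0.05 and 0.05 rad/s and distance of each of bottle, tin, grinder, wrench from where it was at the start of the episode below 0.03 m and angle between each of bottle, tin's own z axis and vertical below 0.3 rad); the robot touches nothing.
It fails at once if the plastic hook is pressed with more than 18 N (it snaps) (contact force between latch and the fingers above 18 N or contact force between latch and the arm above 18 N).
It fails at once if the latch is wrenched, loaded with more than 30 N in all (it snaps) (contact force between latch and anything else above 30 N).
It fails at once if a bystander is shoved more than 30 mm or knocked over (distance of any of bottle, tin, grinder, wrench from where it was at the start of the episode above 0.03 m or angle between any of bottle, tin's own z axis and vertical above 0.3 rad).
It also fails if it takes over 72 s, if anything falls off the work surface, if the arm or the gripper's body presses on something with over 40 N, if the wrist force passes 120 N, or if a joint passes its speed limit or range.

## Robot

A 6-joint arm with a two-finger parallel gripper is mounted at the origin on the work surface. World frame = base frame: x ahead of the robot, y to its left, z up, the work surface at z = 0. Lengths are in m, angles in rad, forces in N, time in s.
With the tool pointing down it reaches from about 0.275 to 0.85 m from the base axis. Payload 5.2 kg.
Tool frame: the origin (TCP) lies at the centre of the arm's flange, where the gripper is bolted on; the fingertips stand 173 mm ahead of it and the grasp point (between the pads) lies 155 mm ahead of it; x points along the fingers, y is the direction in which the jaws open and shut, and the axes are right-handed (so a half turn about x gives the same grasp; the last joint's range is limited). The gripper opens to 85 mm and grips with 20 to 120 N. Pads are 22 mm wide; open, the fingers measure 114 mm over their backs; the gripper's body (76 mm by 85 mm) begins 54 mm behind the grasp point. The pads swing forward as they close: fully open they stand 13 mm farther back than shut.
Start: joints at [1.132, 0.259, 1.535, -0, 1.348, -0.203], TCP at [0.128, 0.535, 0.405] pointing down, gripper open.
Joint ranges: [-3.14, 3.14], [-0.91, 2.08], [0.19, 2.58], [-1.22, 4.36], [0.22, 2.71], [-3.12, 3.12]. Speed limits (rad/s): [2.57, 2.57, 3.14, 3.14, 3.14, 3.14].

## Interface

Orientations are given as [roll, pitch, yaw] about the fixed x, y, z axes, in that order (R = Rz(yaw) Ry(pitch) Rx(roll)).
In Python, from rig import arm, optics, job, models gives the robot as it stands.
- The arm moves only by the tool apply_moves, never from a script. Its argument "targets" is a list of rows, each a list of 2 entries, a list of its own where there are three numbers: the shift along the tool's x, y, z in mm, then the turn, a rotation vector about the tool's x, y, z in degrees. In form: [[[x, y, z], [wx, wy, wz]], ...]. A call has 1 to 10 rows; each row shifts and turns the commanded pose from where the row before left it, along the tool's axes as they then stand; what a row does not reach is not made up. A row lasts 1/8 s, in which the tool goes at most 62.5 mm and 10.7 degrees, less where a joint would pass 70% of its speed; a pose out of reach is approached as far as the arm can. A call with a gripper value outside its range is refused whole. "jaw" is the closure, from 0 (fully open) to 1 (shut), set as the call begins (left out, the last holds). The fingers move at their own pace and stop on an object; the grip force is fixed at half the most. Time passes only in rows, so rows that do not move let the fingers close. It gives the time, the measured TCP pose, the force and the opening at its end, in the units of the state.
- arm.observe(): the state, without advancing time (a new reading comes with each control period).
- optics.snapshot(name): name is "scene" or "top" or "wrist"; returns a dict with "image" (480x640x3 uint8, red, green, blue), "vfov" (degrees; the focal length in pixels is half the picture's height over the tangent of half this angle, whatever the lens; pixels are square), "cx", "cy" (the principal point, pixels), "k1" (the pictures are not rectified: a ray, as slopes to the right and down, at radius r is drawn at 1 + k1 r^2 times it, then the intrinsics apply), "xyz" and "attitude" of the camera in the world; the wrist camera has in their place "tool_from_camera" (4x4, takes a point from camera to tool coordinates, whose origin is the TCP and whose axes are the tool frame's). Camera axes: x right, y down, z forward; pixel columns grow to the right and rows downward; lengths in m; the calibration is good to about 2 mm. A picture is of the moment at which its call begins: read the wrist's pose just before it. There is no depth.
- job.sign_off(): hands the job in, once; it reports no verdict.
Trained networks look in a picture, given as the dict that the camera call returned (one of the last four; its "shot" number tells which), for a name from the list of things; names that differ only in an ending like _2 or _b are one class to them, and where a whole thing is asked for, a point or a joint stands for the part that bears it (a point fixed in the world has none). Each returns a list of dicts, best first, with "p" (0 to 1); they miss things now and then, are a little off and sometimes report something else, mostly with a low value. They report only what shows in the picture. A call takes as long as a camera call.
- models.look_for(picture, name): "bbox" ([left, top, right, bottom] in pixels, round what is visible of it).
- models.regions_of(picture, name): "mask" (480x640 bool, what is visible of it) and "bbox" ([left, top, right, bottom] in pixels, round what is visible of it).
The state is a dict: "time": time; "joint_pos": joint angles; "qd": joint speeds; "joint_torque": joint torques, N m; "tcp_pos": TCP position; "tool_rot": TCP orientation; "contact_force": force on the tool from outside, world axes, zero at the start; "wrist_torque": the same for the moment, N m; "opening": finger opening in m.
Only numpy, scipy, OpenCV 4.12 (cv2) and the standard library are available. Lean on these libraries where they do the work, as an engineer would, in place of code of your own. Each camera call takes 0.05 s, during which the arm holds its last target.

## Working session

There is one attempt and no reset: what is moved stays moved. The work goes in short steps, Python scripts to look and compute and a tool call to move; the robot and the scene stay as the last step left them, time stands still between calls to the robot, and variables do not carry over. Pictures are saved under pics/ and viewed, and the job is handed in when it is done.

Besides the shell and the picture viewer there is one more tool, called after "Call:" as a command line: name --argument value ..., lists and objects as JSON in quotes. apply_moves: Moves the arm, as the interface text tells. Its arguments: {"type":"object","properties":{"targets":{"type":"array","items":{"type":"array"}},"jaw":{"type":"number"}},"required":["targets"]}

```bash
ls -la; mkdir -p pics
python3 - <<'E'
from rig import arm, optics, job, models
import cv2
print(arm.observe())
for n in ("scene","top","wrist"):
    s=optics.snapshot(n); print({k:v for k,v in s.items() if k!="image"})
    cv2.imwrite(f"pics/{n}0.png",s["image"][:,:,::-1])
    for t in ("cupboard","door","latch","handle_top","bottle","tin","grinder","wrench","press_stud"):
        try:
            r=models.look_for(s,t); print(n,t,[(d["bbox"],round(d["p"],2)) for d in r[:2]])
        except Exception as e: print(t,e)
E
```

```text
total 12
drwxr-xr-x  3 agent agent 4096 Dec  6 23:18 .
drwxr-xr-x 23 root  root  4096 Dec  6 23:18 ..
drwxr-xr-x  2 agent agent 4096 Dec  6 23:18 pics
{'time': 0.0, 'joint_pos': array([ 1.13217001e+00,  2.59386162e-01,  1.53610450e+00, -1.56277073e-05,
        1.34799247e+00, -2.02798913e-01]), 'qd': array([-0.00100535,  0.00013547,  0.0005932 ,  0.00083333,  0.00161839,
        0.00131293]), 'joint_torque': array([ 3.27400051e-05, -4.46026969e+01, -2.90570140e+01, -2.60345078e-04,
        1.20287680e-02,  4.86468721e-06]), 'tcp_pos': array([0.12839265, 0.5345838 , 0.40384256]), 'tool_rot': array([-1.7655367 ,  1.56890578, -2.00136063]), 'contact_force': array([0.51615938, 0.5640613 , 0.12744172]), 'wrist_torque': array([-0.05323402, -0.00631192,  0.01038072]), 'opening': 0.08544444154834324}
{'vfov': 56.08597116516198, 'cx': 326.5101165306029, 'cy': 243.7331023901169, 'k1': -0.036001467516858, 'xyz': array([1.12093277, 0.19269962, 0.91646368]), 'attitude': array([-2.53296184,  0.00936158,  1.86588492]), 'shot': 1}
scene cupboard [([210.1, 206.5, 413.4, 411.4], 0.63)]
scene door [([2
[... 1023 characters left out ...]
 247.4], 0.63), ([422.7, 279.2, 444.4, 349.4], 0.6)]
top press_stud []
{'vfov': 66.33676339770001, 'cx': 320.92151383637105, 'cy': 234.70287334282725, 'k1': 0.013797386375221682, 'tool_from_camera': array([[ 5.92094727e-05, -2.74379977e-01,  9.61621352e-01,
         3.01994245e-02],
       [ 9.99999844e-01,  5.50673925e-04,  9.55515758e-05,
        -2.85267779e-04],
       [-5.55757244e-04,  9.61621196e-01,  2.74379967e-01,
        -6.93305992e-02],
       [ 0.00000000e+00,  0.00000000e+00,  0.00000000e+00,
         1.00000000e+00]]), 'shot': 3}
wrist cupboard []
wrist door []
wrist latch []
wrist handle_top []
wrist bottle []
wrist tin []
wrist grinder []
wrist wrench []
wrist press_stud []
```

View pics/scene0.png

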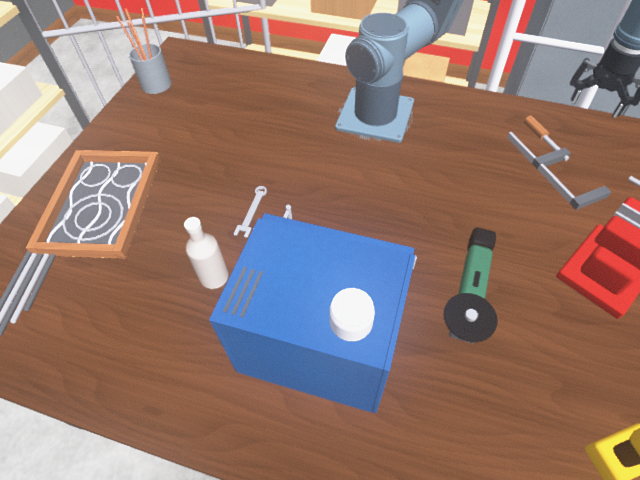

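View pics/top0.png

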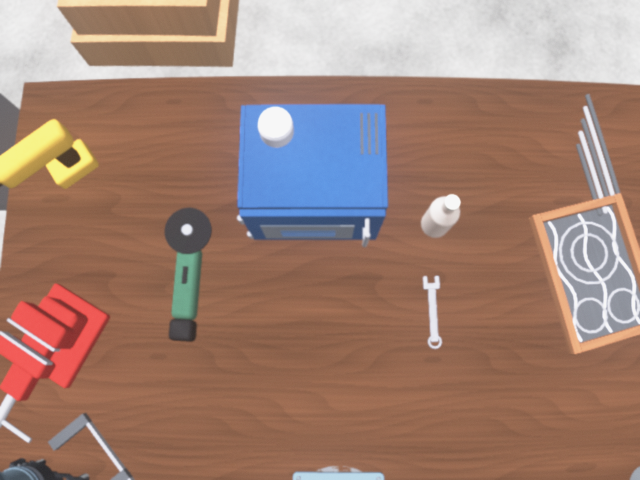

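View pics/wrist0.png

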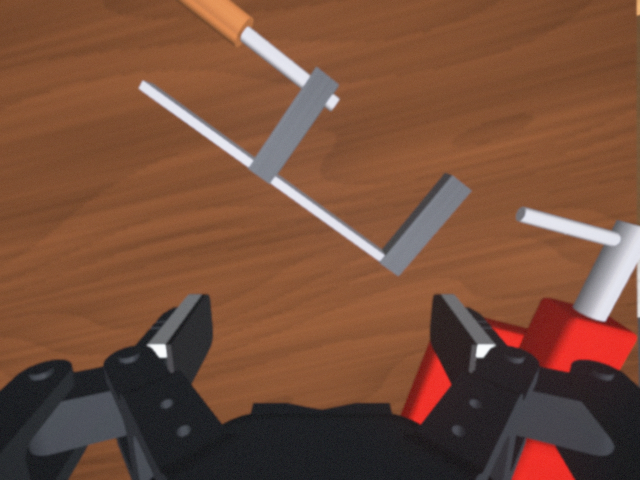

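```bash
cat > h.py <<'E'
import numpy as np, cv2
from scipy.spatial.transform import Rotation as Ro
def R(rpy): return Ro.from_euler('xyz',rpy).as_matrix()
def cam(s,st=None):
    if 'xyz' in s: return R(s['attitude']),np.array(s['xyz'])
    T=np.eye(4);T[:3,:3]=R(st['tool_rot']);T[:3,3]=st['tcp_pos'];T=T@s['tool_from_camera'];return T[:3,:3],T[:3,3]
def f(s): return 240/np.tan(np.radians(s['vfov']/2))
def proj(s,P,st=None):
    C,t=cam(s,st);p=(np.atleast_2d(P)-t)@C;u=p[:,:2]/p[:,2:];r2=(u**2).sum(1,keepdims=True)
    return u*(1+s['k1']*r2)*f(s)+[s['cx'],s['cy']]
def ray(s,px,st=None):
    d=(np.atleast_2d(px)-[s['cx'],s['cy']])/f(s);u=d.copy()
    for _ in range(20): u=d/(1+s['k1']*(u**2).sum(1,keepdims=True))
    C,t=cam(s,st);return t,np.c_[u,np.ones(len(u))]@C.T
def atz(s,px,z,st=None):
    t,d=ray(s,px,st);return t+d*((z-t[2])/d[:,2:])
E
python3 - <<'E'
from rig import optics
import cv2,pickle
d={}
for n in("top","scene"):
    d[n]=optics.snapshot(n)
pickle.dump(d,open("s0.pkl","wb"))
im=d["top"]["image"][95:255,225:465,::-1]; cv2.imwrite("pics/topz.png",cv2.resize(im,None,fx=3.3,fy=3.3,interpolation=cv2.INTER_CUBIC))
im=d["scene"]["image"][190:290,190:430,::-1]; cv2.imwrite("pics/scz.png",cv2.resize(im,None,fx=3.3,fy=3.3,interpolation=cv2.INTER_CUBIC))
E
```

```text
(no output)
```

View pics/topz.png

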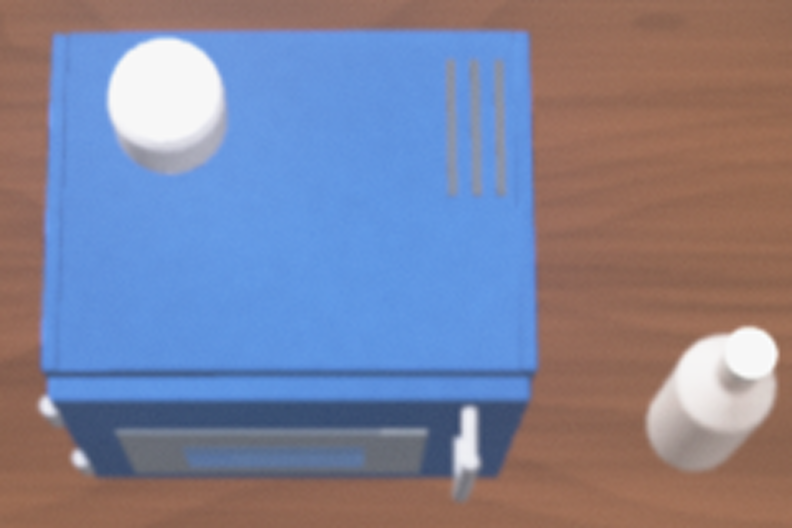

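View pics/scz.png

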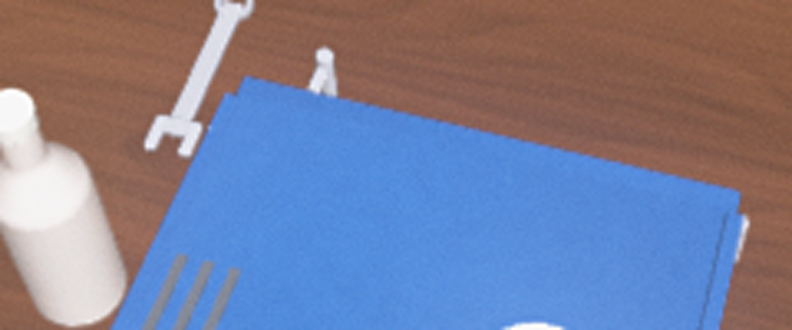

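```bash
cat > fit.py <<'E'
import numpy as np,pickle
from h import *
from scipy.optimize import least_squares
d=pickle.load(open("s0.pkl","rb"))
T=lambda p,o:(np.array(p,float)+.5)/3.3-.5+np.array(o)
tp=T([(53,34),(528,31),(537,372),(42,372),(530,402),(47,400),(469,408)],(225,95))
tl=np.array([(.11,.15,.25),(.11,-.15,.25),(-.11,-.15,.25),(-.11,.15,.25),(-.128,-.146,.246),(-.128,.148,.246),(-.163-.0,-.110,.232)])
sp=T([(247,77),(739,192),(323,51)],(190,190))
sl=np.array([(-.128,-.146,.246),(-.128,.148,.246),(-.163,-.110,.232)])
def W(q,l): c,s=np.cos(q[2]),np.sin(q[2]);return l@np.array([[c,-s,0],[s,c,0],[0,0,1]]).T+[q[0],q[1],0]
r=lambda q:np.r_[(proj(d["top"],W(q,tl))-tp).ravel(),(proj(d["scene"],W(q,sl))-sp).ravel()]
if __name__=="__main__":
    for z in (.25,):
        tl[:4,2]=z
        s=least_squares(r,[.6,.03,0],loss='soft_l1');print(z,s.x,s.cost);print(r(s.x).reshape(-1,2).round(1))
    q=s.x
    s2=least_squares(lambda q:(r(q)[:14]),[.6,.03,0]);print(s2.x)
    print("handle_top",W(q,sl[2:]),"hinge",W(q,np.array([[-.12,.148,.246]])))
    print("bottle cap",atz(d["top"],T([(750,352)],(225,95)),.21))
    print("tin", atz(d["top"],T([(166,92)],(225,95)),.305))
E
python3 fit.py
```

```text
0.25 [0.76544383 0.06014219 0.00581038] 21.009073001705186
[[-0.1 -0.4]
 [ 0.4 -0.1]
 [ 0.4 -0.7]
 [-0.5 -0.6]
 [ 0.5 -0.5]
 [-1.   0.2]
 [ 0.6 16.4]
 [-1.  -1.4]
 [ 2.3 -0.9]
 [ 0.4  1.6]]
[0.76969706 0.06115066 0.02048636]
handle_top [[ 0.60308572 -0.05080304  0.232     ]] hinge [[0.64458592 0.20744245 0.246     ]]
bottle cap [[ 0.67927377 -0.22805309  0.21      ]]
tin [[0.81109034 0.13273475 0.305     ]]
```

```bash
cat >> h.py <<'E'
def goto(st,P,Rt,step=60,deg=10.0):
    "rows from current state to TCP P, orientation Rt (straight line)"
    R0=R(st['tool_rot']);d=R0.T@(np.array(P)-st['tcp_pos'])*1000;w=Ro.from_matrix(R0.T@Rt).as_rotvec(degrees=True)
    return d.round(1),w.round(2)
def down(a):
    "tool x down, tool z along world heading a"
    z=np.array([np.cos(a),np.sin(a),0]);x=np.array([0,0,-1.]);return np.c_[x,np.cross(z,x),z]
E
python3 - <<'E'
from h import *; from rig import arm
import pickle
st=arm.observe(); print(R(st['tool_rot']).round(3), R(st['tool_rot'])[:, 2])
for a in(0.0058,):
  print(goto(st,(0.47,-0.05,0.5),down(a)))
d=pickle.load(open("s0.pkl","rb"))
print(atz(d["top"],[(163,342),(212,342),(163,208),(209,210)],.05), atz(d["top"],[(190,230),(184,330)],.07))
E
```

```text
[[-0.     0.234  0.972]
 [-0.     0.972 -0.234]
 [-1.    -0.    -0.   ]] [ 9.72326538e-01 -2.33625989e-01 -1.78567708e-05]
(array([ -95.3, -488.8,  468.7]), array([-13.84,  -0.  ,   0.  ]))
[[0.38985798 0.39998885 0.05      ]
 [0.39217723 0.28714191 0.05      ]
 [0.70295458 0.41750032 0.05      ]
 [0.69826251 0.30675221 0.05      ]] [[0.64571058 0.34473725 0.07      ]
 [0.41714295 0.34765563 0.07      ]]
```

Call:
apply_moves --targets '[[[-48,0,0],[-7,0,0]],[[-48,0,0],[-6.8,0,0]],[[0,-49,28.5],[0,0,0]],[[0,-49,28.5],[0,0,0]],[[0,-49,28.5],[0,0,0]],[[0,-49,28.5],[0,0,0]],[[0,-49,28.5],[0,0,0]],[[0,-49,28.5],[0,0,0]],[[0,-49,28.5],[0,0,0]],[[0,-49,28.5],[0,0,0]]]'

```text
time: 2.85
tcp_pos: [0.3588, 0.1422, 0.5011]
tool_rot: [0.224, 1.569, 0.229]
contact_force: [1.2, 0.4, -0.3]
opening: 0.0855
```

Call:
apply_moves --targets '[[[0,-49,28.5],[0,0,0]],[[0,-49,28.5],[0,0,0]],[[0,-49,28.5],[0,0,0]],[[0,-49,28.5],[0,0,0]],[[0,0,0],[0,0,0]],[[0,0,0],[0,0,0]]]'

```text
time: 3.6
tcp_pos: [0.4732, -0.0513, 0.5004]
tool_rot: [2.43, 1.57, 2.435]
contact_force: [0.5, 0.2, 0.8]
opening: 0.0856
```

Run:
```python
from h import *; from rig import arm,optics
import pickle
st=arm.observe(); s=optics.snapshot("wrist"); pickle.dump((s,st),open("w1.pkl","wb"))
print(st)
cv2.imwrite("pics/w1.png",s["image"][:,:,::-1])
from fit import W
q=[.76544,.06014,.00581]
print(proj(s,W(q,np.array([(-.163,-.11,.232),(-.128,-.146,.246),(-.128,.148,.246),(-.11,-.15,.25)])),st))
```

```text
{'time': 3.6, 'joint_pos': array([-3.43172076e-01,  7.35859627e-02,  1.52830059e+00,  4.56163493e-04,
        1.54090354e+00, -1.91832123e+00]), 'qd': array([ 0.02537759, -0.01925556,  0.00714725,  0.00090498, -0.00102692,
       -0.00208126]), 'joint_torque': array([-1.00151259e+00, -3.41299510e+01, -3.09310234e+01, -8.90904106e-02,
       -9.67319543e-02, -1.70599023e-02]), 'tcp_pos': array([ 0.47321402, -0.05133597,  0.50044384]), 'tool_rot': array([2.43025225, 1.56951502, 2.43459116]), 'contact_force': array([0.52400588, 0.24639165, 0.75710664]), 'wrist_torque': array([ 0.04141147, -0.00401161, -0.03900538]), 'opening': 0.08556842112973304}
[[320.89840287 398.93213325]
 [273.47505336 451.09715861]
 [664.94705488 453.0535767 ]
 [268.36720771 474.73048909]]
```

View pics/w1.png

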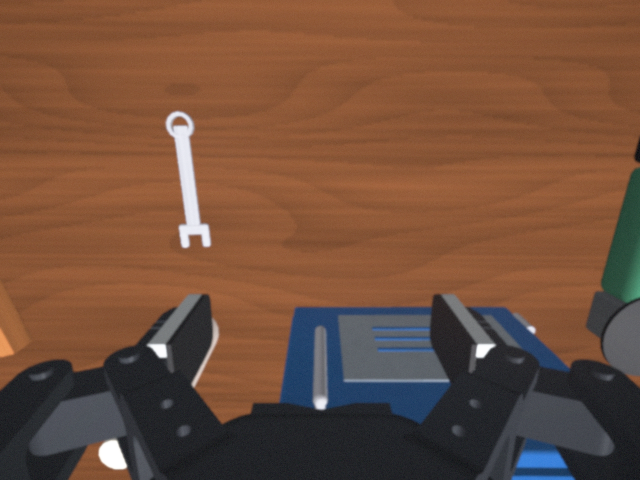

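Call:
apply_moves --targets '[[[0,0.5,50],[0,0,0]],[[0,0,50],[0,0,0]],[[0,0,31],[0,0,0]],[[45,0,0],[0,0,0]],[[40,0,0],[0,0,0]],[[25,0,0],[0,0,0]],[[20,0,0],[0,0,0]],[[0,0,0],[0,0,0]],[[0,0,0],[0,0,0]]]'

```text
time: 4.78
tcp_pos: [0.6045, -0.0494, 0.3721]
tool_rot: [-0.229, 1.569, -0.222]
contact_force: [0.5, 0.1, -0.5]
opening: 0.0851
```

```bash
cat > snap.py <<'E'
import sys
from h import *; from rig import arm,optics
import pickle
st=arm.observe()
for n in sys.argv[2:]:
    s=optics.snapshot(n); pickle.dump((s,st),open(f"{n}{sys.argv[1]}.pkl","wb"))
    cv2.imwrite(f"pics/{n}{sys.argv[1]}.png",s["image"][:,:,::-1])
print({k:np.round(st[k],4) for k in("time","joint_pos","tcp_pos","contact_force","opening")})
E
python3 snap.py 2 wrist top
```

```text
{'time': np.float64(4.775), 'joint_pos': array([-2.6520e-01,  3.8090e-01,  1.4429e+00,  1.0000e-04,  1.3160e+00,
       -1.8425e+00]), 'tcp_pos': array([ 0.6045, -0.0494,  0.3721]), 'contact_force': array([ 0.4967,  0.1386, -0.4927]), 'opening': np.float64(0.0851)}
```

View pics/wrist2.png

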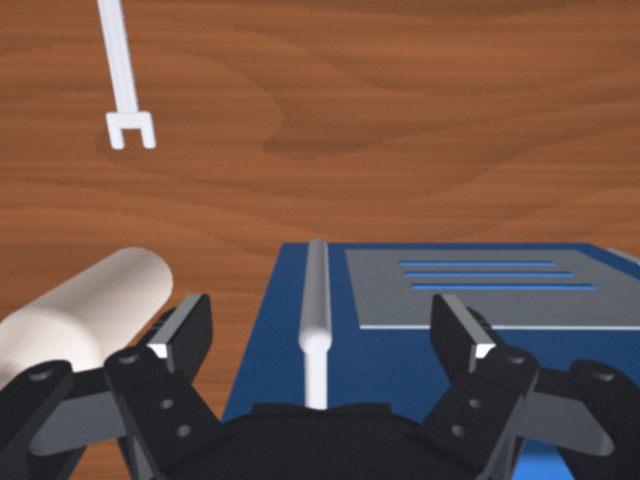

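Run:
```python
from h import *; import pickle
s,st=pickle.load(open("wrist2.pkl","rb"))
print(atz(s,[(316,335),(316,349),(302,338),(331,338)],.232,st))
```

```text
[[ 0.60185572 -0.05138276  0.232     ]
 [ 0.60723649 -0.05136457  0.232     ]
 [ 0.60303174 -0.05611213  0.232     ]
 [ 0.60296092 -0.04630763  0.232     ]]
```

Call:
apply_moves --targets '[[[0,-2,-1],[0,0,0]],[[0,0,0],[0,0,0]],[[0,0,0],[0,0,0]],[[0,0,0],[0,0,0]],[[0,0,0],[0,0,0]],[[0,0,0],[0,0,0]],[[0,0,0],[0,0,0]],[[0,0,0],[0,0,0]]]' --jaw 1

```text
time: 5.88
tcp_pos: [0.6034, -0.0517, 0.3708]
tool_rot: [1.523, 1.57, 1.528]
contact_force: [-0.4, 5.3, 3.2]
opening: 0.0093
```

Call:
apply_moves --targets '[[[0,0.75,-4.5],[1,0,0]],[[0,0.75,-4.5],[1,0,0]],[[0,0.75,-4.5],[1,0,0]],[[0,0.75,-4.5],[1,0,0]],[[0,0,0],[0,0,0]]]'

```text
time: 6.5
tcp_pos: [0.5855, -0.0483, 0.3708]
tool_rot: [1.125, 1.57, 1.061]
contact_force: [0.6, 5.7, 2.0]
opening: 0.0093
```

Call:
apply_moves --targets '[[[0,0.75,-4.5],[1,0,0]],[[0,0.75,-4.5],[1,0,0]],[[0,0.75,-4.5],[1,0,0]],[[0,0.75,-4.5],[1,0,0]],[[0,0.4,-2.2],[0.5,0,0]],[[0,0,0],[0,0,0]]]'

```text
time: 7.25
tcp_pos: [0.5659, -0.043, 0.3708]
tool_rot: [0.912, 1.569, 0.768]
contact_force: [0.9, 6.4, 1.5]
opening: 0.0096
```

Call:
apply_moves --targets '[[[0,0.2,-1.2],[0.25,0,0]],[[0,0.2,-1.2],[0.25,0,0]],[[0,0.2,-1.2],[0.25,0,0]],[[0,0.2,-1.2],[0.25,0,0]],[[0,0,0],[0,0,0]]]'

```text
time: 7.88
tcp_pos: [0.5615, -0.0416, 0.3708]
tool_rot: [0.685, 1.569, 0.525]
contact_force: [2.6, 5.4, 0.7]
opening: 0.0093
```

Call:
apply_moves --targets '[[[0,0.1,-0.8],[0.17,0,0]],[[0,0,0],[0,0,0]]]'

```text
time: 8.12
tcp_pos: [0.5608, -0.0414, 0.3708]
tool_rot: [0.682, 1.569, 0.519]
contact_force: [1.8, 5.0, 0.6]
opening: 0.0093
```

Call:
apply_moves --targets '[[[0,0.1,-0.8],[0.17,0,0]],[[0,0,0],[0,0,0]]]'

```text
time: 8.38
tcp_pos: [0.56, -0.0411, 0.3708]
tool_rot: [0.682, 1.569, 0.516]
contact_force: [3.1, 6.1, 0.9]
opening: 0.0091
```

Call:
apply_moves --targets '[[[0,0.1,-0.8],[0.17,0,0]],[[0,0,0],[0,0,0]]]'

```text
time: 8.62
tcp_pos: [0.5593, -0.0409, 0.3708]
tool_rot: [0.727, 1.569, 0.558]
contact_force: [2.9, 5.4, 1.6]
opening: 0.0093
```

Call:
apply_moves --targets '[[[0,0.1,-0.8],[0.17,0,0]],[[0,0,0],[0,0,0]]]'

```text
time: 8.88
tcp_pos: [0.5585, -0.0406, 0.3709]
tool_rot: [0.691, 1.569, 0.518]
contact_force: [3.3, 6.3, 0.9]
opening: 0.0096
```

Call:
apply_moves --targets '[[[0,0.1,-0.8],[0.17,0,0]],[[0,0,0],[0,0,0]]]'

```text
time: 9.12
tcp_pos: [0.5577, -0.0404, 0.3708]
tool_rot: [0.738, 1.569, 0.562]
contact_force: [3.3, 6.9, 0.6]
opening: 0.0093
```

Call:
apply_moves --targets '[[[0,0.1,-0.8],[0.17,0,0]],[[0,0,0],[0,0,0]]]'

```text
time: 9.38
tcp_pos: [0.557, -0.0401, 0.3708]
tool_rot: [0.751, 1.569, 0.572]
contact_force: [2.9, 6.4, 0.6]
opening: 0.0089
```

Call:
apply_moves --targets '[[[0,0.1,-0.7],[0.15,0,0]],[[0,0,0],[0,0,0]]]'

```text
time: 9.62
tcp_pos: [0.5563, -0.0399, 0.3708]
tool_rot: [0.757, 1.569, 0.576]
contact_force: [3.7, 6.5, 1.5]
opening: 0.0091
```

Call:
apply_moves --targets '[[[0,0.1,-0.7],[0.15,0,0]],[[0,0,0],[0,0,0]]]'

```text
time: 9.88
tcp_pos: [0.5557, -0.0397, 0.3708]
tool_rot: [0.751, 1.569, 0.568]
contact_force: [2.3, 6.6, 1.0]
opening: 0.0096
```

Call:
apply_moves --targets '[[[0,0.1,-0.7],[0.15,0,0]],[[0,0,0],[0,0,0]]]'

```text
time: 10.12
tcp_pos: [0.555, -0.0394, 0.3708]
tool_rot: [0.752, 1.568, 0.566]
contact_force: [3.5, 6.5, 0.8]
opening: 0.0095
```

Call:
apply_moves --targets '[[[0,0.1,-0.7],[0.15,0,0]],[[0,0,0],[0,0,0]]]'

```text
time: 10.38
tcp_pos: [0.5543, -0.0392, 0.3708]
tool_rot: [0.756, 1.568, 0.567]
contact_force: [2.4, 6.5, 1.1]
opening: 0.009
```

Call:
apply_moves --targets '[[[0,0.1,-0.6],[0.13,0,0]],[[0,0,0],[0,0,0]]]'

```text
time: 10.62
tcp_pos: [0.5539, -0.0391, 0.3708]
tool_rot: [0.597, 1.568, 0.406]
contact_force: [3.6, 6.9, 0.2]
opening: 0.0095
```

Call:
apply_moves --targets '[[[0,0.1,-0.6],[0.13,0,0]],[[0,0,0],[0,0,0]]]'

```text
time: 10.88
tcp_pos: [0.5537, -0.039, 0.3709]
tool_rot: [0.415, 1.567, 0.222]
contact_force: [5.3, 5.4, -1.0]
opening: 0.0092
```

Call:
apply_moves --targets '[[[0,-0.2,1.5],[-0.3,0,0]],[[0,0,0],[0,0,0]],[[0,0,0],[0,0,0]]]'

```text
time: 11.25
tcp_pos: [0.5546, -0.0393, 0.3708]
tool_rot: [0.797, 1.569, 0.609]
contact_force: [2.8, 6.7, 0.7]
opening: 0.0092
```

Call:
apply_moves --targets '[[[0,0,0],[0,0,0]],[[0,0,0],[0,0,0]],[[0,0,0],[0,0,0]],[[0,0,0],[0,0,0]],[[0,0,0],[0,0,0]]]' --jaw 0

```text
time: 11.88
tcp_pos: [0.5541, -0.04, 0.3707]
tool_rot: [-1.17, 1.571, -1.359]
contact_force: [0.6, 0.4, 0.3]
opening: 0.0855
```

```bash
python3 snap.py 3 wrist top
```

```text
{'time': np.float64(11.875), 'joint_pos': array([-2.7280e-01,  2.9330e-01,  1.5733e+00, -1.0000e-04,  1.2749e+00,
       -1.6551e+00]), 'tcp_pos': array([ 0.5541, -0.04  ,  0.3707]), 'contact_force': array([0.6283, 0.4473, 0.3019]), 'opening': np.float64(0.0855)}
```

View pics/wrist3.png

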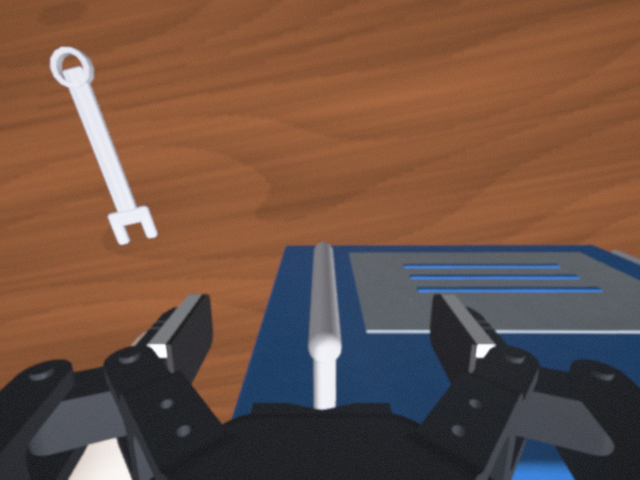

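View pics/top3.png

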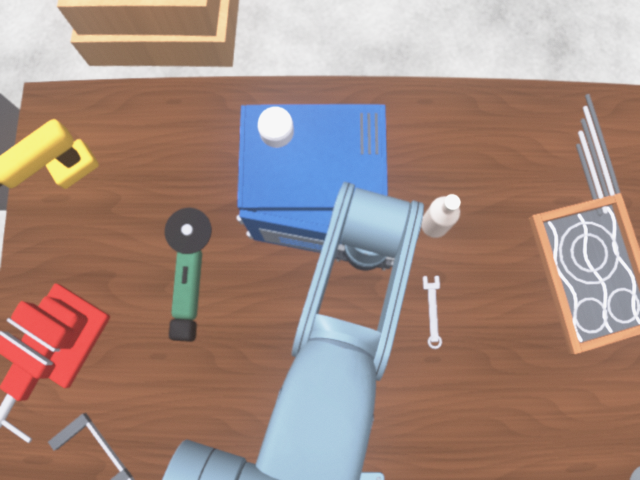

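Call:
apply_moves --targets '[[[-40,0,0],[0,0,0]],[[-45,0,0],[0,0,0]],[[-45,0,0],[0,0,0]],[[0,20,35],[0,0,0]],[[0,21,35],[0,0,0]],[[0,0,0],[0,0,0]],[[0,0,0],[0,0,0]]]' --jaw 1

```text
time: 12.85
tcp_pos: [0.6302, -0.0127, 0.5002]
tool_rot: [-2.881, 1.569, -3.069]
contact_force: [-0.8, -0.3, -0.3]
opening: -0.0
```

```bash
python3 snap.py 4 wrist;python3 - <<'E'
from h import *; import pickle
s,st=pickle.load(open("wrist4.pkl","rb"))
Rm=R(st['tool_rot']);print(Rm.round(3), np.arctan2(Rm[1,2],Rm[0,2]))
print(proj(s,[(.6387,-.0002,.227)],st))
from rig import models
E
```

```text
{'time': np.float64(12.85), 'joint_pos': array([-1.9680e-01,  3.6840e-01,  1.1533e+00, -4.0000e-04,  1.6213e+00,
       -1.5796e+00]), 'tcp_pos': array([ 0.6302, -0.0127,  0.5002]), 'contact_force': array([-0.8165, -0.304 , -0.3488]), 'opening': np.float64(-0.0)}
[[-0.001  0.187  0.982]
 [-0.     0.982 -0.187]
 [-1.    -0.    -0.001]] -0.1880607737479031
[[341.53534439 243.58185044]]
```

View pics/wrist4.png

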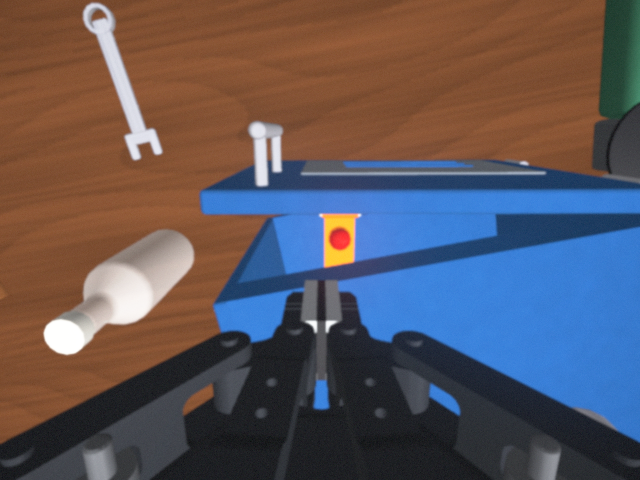

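Run:
```python
from h import *; import pickle
s,st=pickle.load(open("wrist4.pkl","rb"))
Rm=R(st['tool_rot'])
for p in [(.173,0,-.011),(.173,0,.011),(.173,.0145,-.011),(.173,-.0145,-.011),(.155,0,-.011)]:
    print(p,proj(s,Rm@p+st['tcp_pos'],st))
H=np.array([.6446,.2074]);yaw=.0058
def dp(th,n,r,z):
    a=yaw-th;c,sn=np.cos(a),np.sin(a);v=np.array([n,-r]);return np.r_[H+[c*v[0]-sn*v[1],sn*v[0]+c*v[1]],z]
for th in(.19,.194,.198):
    print(th,proj(s,[dp(th,.008,.205,.246),dp(th,-.008,.294,.246),dp(th,.008,.294,.246),dp(th,.033,.205,.227),dp(th,.033,.205,.221)],st).round(1), dp(th,.033,.205,.227))
from fit import W
q=[.76544,.06014,.00581]
print(proj(s,W(q,np.array([(-.11,-.15,.25),(-.11,-.05,.25),(-.11,.05,.25)])),st))
im=s["image"][140:300,190:430,::-1]; cv2.imwrite("pics/w4z.png",cv2.resize(im,None,fx=3.3,fy=3.3,interpolation=cv2.INTER_CUBIC))
```

```text
(0.173, 0, -0.011) [[321.57208216 275.24264875]]
(0.173, 0, 0.011) [[321.51964701 322.51545332]]
(0.173, 0.0145, -0.011) [[356.30759125 275.26684636]]
(0.173, -0.0145, -0.011) [[286.83655727 275.22845387]]
(0.155, 0, -0.011) [[321.65121382 293.74771322]]
0.19 [[343.9 215.6]
 [199.  190.5]
 [201.4 216. ]
 [341.8 244.7]
 [341.3 242.1]] [ 6.39493916e-01 -1.76318277e-04  2.27000000e-01]
0.194 [[343.9 214.3]
 [198.9 188.6]
 [201.2 214.1]
 [341.6 243.5]
 [341.1 241. ]] [ 6.38663654e-01 -1.54233388e-04  2.27000000e-01]
0.198 [[343.8 213. ]
 [198.8 186.7]
 [201.  212.3]
 [341.4 242.4]
 [341.  239.9]] [ 6.37833487e-01 -1.28827636e-04  2.27000000e-01]
[[212.63984644 303.57933798]
 [362.84300054 276.33063506]
 [520.50571989 247.97921268]]
```

View pics/w4z.png

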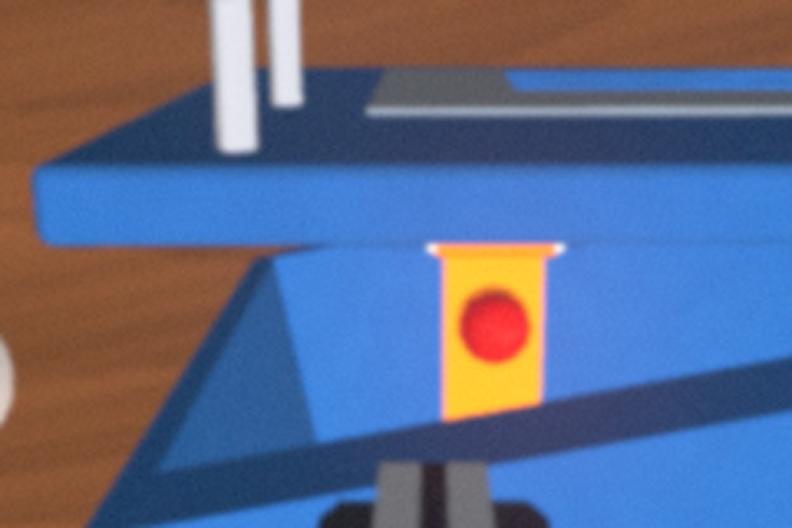

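```bash
cat >> h.py <<'E'
H=np.array([.6446,.2074]);yaw=.0058
def dp(th,n,r,z):
    a=yaw-th;c,sn=np.cos(a),np.sin(a);v=np.array([n,-r]);return np.r_[H+[c*v[0]-sn*v[1],sn*v[0]+c*v[1]],z]
E
python3 - <<'E'
from h import *;from rig import arm
st=arm.observe()
print(goto(st,dp(.194,.025,.2055,.412),down(.0058-.19)))
E
```

```text
(array([88.6, 13.7, -1.7]), array([-0.24, -0.04,  0.02]))
```

Call:
apply_moves --targets '[[[0,13.7,-2],[0,0,0]],[[0,0,0],[0,0,0]],[[40,0,0],[0,0,0]],[[20,0,0],[0,0,0]],[[0,0,0],[0,0,0]]]'

```text
time: 13.52
tcp_pos: [0.6305, 0.0012, 0.4391]
tool_rot: [-3.098, 1.567, 2.997]
contact_force: [0.8, 0.3, -0.5]
opening: -0.0002
```

```bash
python3 snap.py 5 wrist scene
python3 - <<'E'
from h import *;from rig import arm
st=arm.observe()
print(goto(st,dp(.194,.025,.2055,.412),down(.0058-.19)))
E
```

```text
{'time': np.float64(13.525), 'joint_pos': array([-1.7460e-01,  3.8800e-01,  1.2685e+00, -1.0000e-04,  1.4888e+00,
       -1.5572e+00]), 'tcp_pos': array([0.6305, 0.0012, 0.4391]), 'contact_force': array([ 0.7939,  0.2987, -0.523 ]), 'opening': np.float64(-0.0002)}
(array([29.8, -0.3, -0.4]), array([-0.24,  0.07,  0.  ]))
```

View pics/wrist5.png

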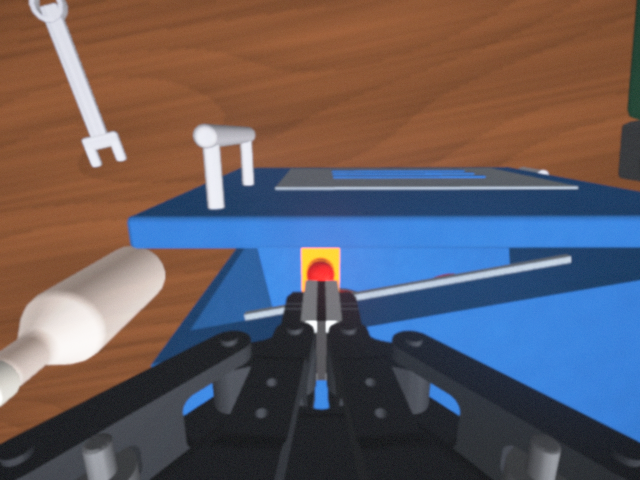

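View pics/scene5.png

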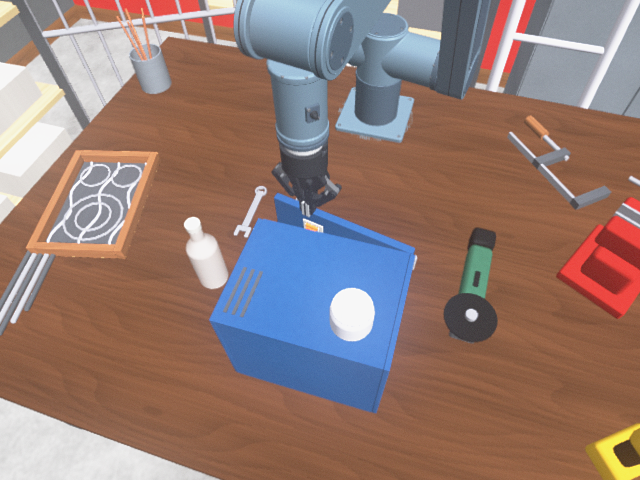

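Run:
```python
from h import *; import pickle
from fit import W
q=[.76544,.06014,.00581]
s,st=pickle.load(open("wrist5.pkl","rb"))
for x,z in((-.11,.25),(-.11,.22),(-.09,.22),(-.089,.212),(-.11,.01),(0,.13)):
  print(x,z,proj(s,W(q,np.array([(x,-.14,z),(x,.0,z),(x,.1,z)])),st).round(0).tolist())
print("stud ctr",proj(s,[dp(.194,.033,.205,.219),dp(.194,.033,.205,.213),dp(.194,.008,.205,.246)],st))
im=s["image"][190:350,200:440,::-1]; cv2.imwrite("pics/w5z.png",cv2.resize(im,None,fx=3.3,fy=3.3,interpolation=cv2.INTER_CUBIC))
```

```text
-0.11 0.25 [[169.0, 361.0], [451.0, 312.0], [670.0, 275.0]]
-0.11 0.22 [[190.0, 330.0], [433.0, 286.0], [619.0, 254.0]]
-0.09 0.22 [[200.0, 359.0], [437.0, 318.0], [618.0, 287.0]]
-0.089 0.212 [[205.0, 353.0], [433.0, 313.0], [607.0, 283.0]]
-0.11 0.01 [[254.0, 233.0], [377.0, 209.0], [468.0, 192.0]]
0 0.13 [[260.0, 385.0], [417.0, 359.0], [534.0, 340.0]]
stud ctr [[321.72167023 276.64660518]
 [321.70214921 272.64836085]
 [321.89024439 248.75627493]]
```

View pics/w5z.png

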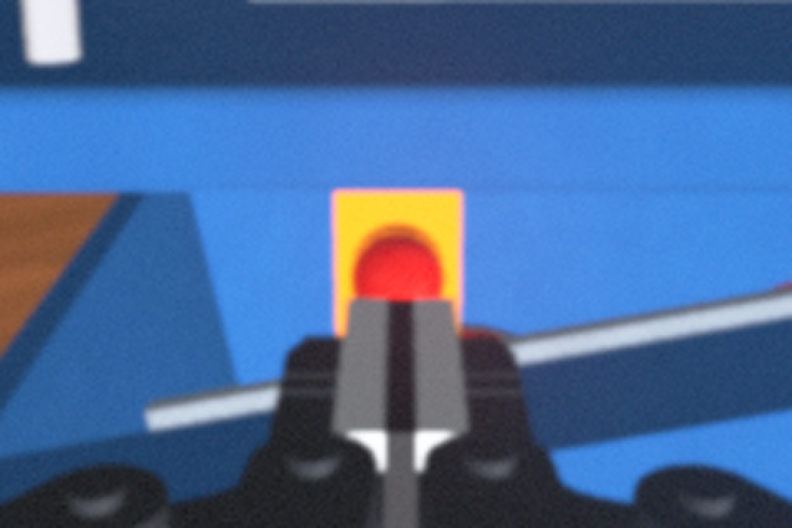

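Call:
apply_moves --targets '[[[0,0,2.5],[0,0,0]],[[15,0,0],[0,0,0]],[[12,0,0],[0,0,0]],[[0,0,0],[0,0,0]]]'

```text
time: 14.12
tcp_pos: [0.6332, 0.0007, 0.4117]
tool_rot: [-3.119, 1.567, 2.976]
contact_force: [-0.5, -0.4, 0.9]
opening: -0.0001
```

Call:
apply_moves --targets '[[[1.5,0,0],[0,0,0]],[[0,0,0],[0,0,0]]]'

```text
time: 14.38
tcp_pos: [0.6337, 0.0007, 0.4124]
tool_rot: [0.029, 1.57, -0.159]
contact_force: [-0.4, 0.3, -1.0]
opening: -0.0001
```

Call:
apply_moves --targets '[[[1.5,0,0],[0,0,0]],[[0,0,0],[0,0,0]]]'

```text
time: 14.62
tcp_pos: [0.6336, 0.0007, 0.4107]
tool_rot: [-0.049, 1.571, -0.237]
contact_force: [-0.6, 0.1, 0.5]
opening: -0.0005
```

Call:
apply_moves --targets '[[[0,0,0],[0,0,0]],[[0,0,0],[0,0,0]]]'

```text
time: 14.88
tcp_pos: [0.6336, 0.0006, 0.4108]
tool_rot: [-0.047, 1.571, -0.235]
contact_force: [1.0, -0.2, -0.2]
opening: 0.0005
```

Call:
apply_moves --targets '[[[1,0,0],[0,0,0]],[[0,0,0],[0,0,0]]]'

```text
time: 15.12
tcp_pos: [0.6336, 0.0007, 0.4096]
tool_rot: [-3.07, 1.571, 3.025]
contact_force: [0.6, 0.2, 0.1]
opening: 0.0001
```

Call:
apply_moves --targets '[[[1.5,0,0],[0,0,0]],[[1.5,0,0],[0,0,0]],[[0,0,0],[0,0,0]]]'

```text
time: 15.5
tcp_pos: [0.6335, 0.0006, 0.4065]
tool_rot: [-3.083, 1.57, 3.012]
contact_force: [0.1, 0.2, 0.5]
opening: 0.0001
```

Call:
apply_moves --targets '[[[1.5,0,0],[0,0,0]],[[0,0,0],[0,0,0]]]'

```text
time: 15.75
tcp_pos: [0.6336, 0.0007, 0.405]
tool_rot: [-2.973, 1.571, 3.122]
contact_force: [-0.5, 0.3, -0.6]
opening: 0.0003
```

Call:
apply_moves --targets '[[[1.5,0,0],[0,0,0]],[[0,0,0],[0,0,0]]]'

```text
time: 16.0
tcp_pos: [0.6336, 0.0007, 0.4035]
tool_rot: [-3.074, 1.57, 3.021]
contact_force: [0.4, -0.5, 0.5]
opening: -0.0002
```

Call:
apply_moves --targets '[[[1.0,0,0],[0,0,0]],[[0,0,0],[0,0,0]]]'

```text
time: 16.25
tcp_pos: [0.6336, 0.0007, 0.4026]
tool_rot: [-3.052, 1.571, 3.043]
contact_force: [0.4, -0.0, 0.3]
opening: -0.0
```

Call:
apply_moves --targets '[[[1.0,0,0],[0,0,0]],[[0,0,0],[0,0,0]]]'

```text
time: 16.5
tcp_pos: [0.6336, 0.0007, 0.4016]
tool_rot: [-3.126, 1.571, 2.969]
contact_force: [0.3, -0.2, 0.1]
opening: 0.0002
```

Call:
apply_moves --targets '[[[1.0,0,0],[0,0,0]],[[0,0,0],[0,0,0]]]'

```text
time: 16.75
tcp_pos: [0.6336, 0.0006, 0.4006]
tool_rot: [-2.994, 1.571, 3.101]
contact_force: [0.1, -0.5, 0.5]
opening: 0.0002
```

Call:
apply_moves --targets '[[[1.0,0,0],[0,0,0]],[[0,0,0],[0,0,0]]]'

```text
time: 17.0
tcp_pos: [0.6336, 0.0007, 0.3996]
tool_rot: [3.106, 1.571, 2.918]
contact_force: [-1.0, 0.6, -0.4]
opening: 0.0003
```

Tip at about 0.2266 (nominal 0.227); still no contact. Continue.

Call:
apply_moves --targets '[[[1.0,0,0],[0,0,0]],[[0,0,0],[0,0,0]]]'

```text
time: 17.25
tcp_pos: [0.6336, 0.0007, 0.3986]
tool_rot: [-3.017, 1.571, 3.078]
contact_force: [-0.3, -0.2, 0.5]
opening: -0.0001
```

Call:
apply_moves --targets '[[[1.0,0,0],[0,0,0]],[[0,0,0],[0,0,0]]]'

```text
time: 17.5
tcp_pos: [0.6336, 0.0006, 0.3976]
tool_rot: [3.024, 1.571, 2.835]
contact_force: [0.2, 0.4, -0.8]
opening: 0.0002
```

Call:
apply_moves --targets '[[[1.0,0,0],[0,0,0]],[[0,0,0],[0,0,0]]]'

```text
time: 17.75
tcp_pos: [0.6335, 0.0006, 0.3966]
tool_rot: [-2.954, 1.571, 3.141]
contact_force: [0.7, 0.3, -0.2]
opening: -0.0
```

Call:
apply_moves --targets '[[[1.0,0,0],[0,0,0]],[[0,0,0],[0,0,0]]]'

```text
time: 18.0
tcp_pos: [0.6336, 0.0006, 0.3957]
tool_rot: [-0.405, 1.571, -0.594]
contact_force: [0.2, 0.5, -0.3]
opening: -0.0004
```

```bash
python3 snap.py 6 wrist;python3 - <<'E'
import pickle,cv2
s,st=pickle.load(open("wrist6.pkl","rb"))
im=s["image"][190:350,200:440,::-1]; cv2.imwrite("pics/w6z.png",cv2.resize(im,None,fx=3.3,fy=3.3,interpolation=cv2.INTER_CUBIC))
E
```

```text
{'time': np.float64(18.0), 'joint_pos': array([-0.1748,  0.4145,  1.3336, -0.    ,  1.3935, -1.5572]), 'tcp_pos': array([6.336e-01, 6.000e-04, 3.957e-01]), 'contact_force': array([ 0.1971,  0.5325, -0.3144]), 'opening': np.float64(-0.0004)}
```

View pics/w6z.png

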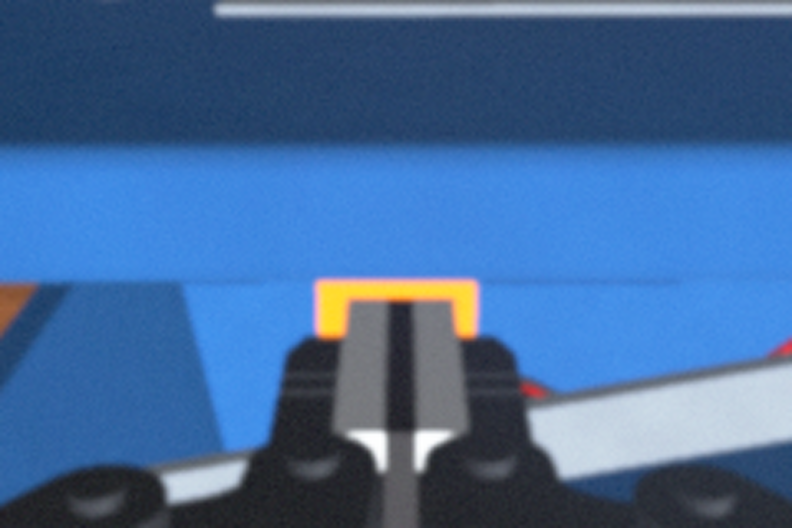

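Call:
apply_moves --targets '[[[1.0,0,0],[0,0,0]],[[0,0,0],[0,0,0]]]'

```text
time: 18.3
tcp_pos: [0.6336, 0.0007, 0.3953]
tool_rot: [-0.084, 1.57, -0.272]
contact_force: [-1.5, -0.1, 3.3]
opening: -0.0005
```

Call:
apply_moves --targets '[[[1.0,0,0],[0,0,0]],[[0,0,0],[0,0,0]]]'

```text
time: 18.55
tcp_pos: [0.6338, 0.0006, 0.3944]
tool_rot: [0.006, 1.569, -0.182]
contact_force: [0.7, -0.2, 4.8]
opening: -0.0
```

Call:
apply_moves --targets '[[[1.0,0,0],[0,0,0]],[[0,0,0],[0,0,0]]]'

```text
time: 18.8
tcp_pos: [0.634, 0.0006, 0.3937]
tool_rot: [0.005, 1.568, -0.183]
contact_force: [0.3, -0.4, 5.4]
opening: -0.0
```

Call:
apply_moves --targets '[[[1.0,0,0],[0,0,0]],[[0,0,0],[0,0,0]]]'

```text
time: 19.05
tcp_pos: [0.6341, 0.0005, 0.393]
tool_rot: [0.022, 1.567, -0.166]
contact_force: [1.2, 0.6, 6.4]
opening: 0.0001
```

Call:
apply_moves --targets '[[[1.0,0,0],[0,0,0]],[[0,0,0],[0,0,0]]]'

```text
time: 19.3
tcp_pos: [0.6342, 0.0005, 0.3923]
tool_rot: [0.01, 1.567, -0.178]
contact_force: [0.3, -0.4, 7.9]
opening: -0.0002
```

Call:
apply_moves --targets '[[[0.8,0,0],[0,0,0]],[[0,0,0],[0,0,0]]]'

```text
time: 19.55
tcp_pos: [0.6343, 0.0005, 0.3917]
tool_rot: [0.016, 1.566, -0.173]
contact_force: [0.7, -0.3, 8.2]
opening: 0.0003
```

Call:
apply_moves --targets '[[[0.8,0,0],[0,0,0]],[[0,0,0],[0,0,0]]]'

```text
time: 19.8
tcp_pos: [0.6344, 0.0005, 0.3911]
tool_rot: [0.007, 1.566, -0.182]
contact_force: [0.6, -0.2, 7.8]
opening: -0.0002
```

Call:
apply_moves --targets '[[[0.8,0,0],[0,0,0]],[[0,0,0],[0,0,0]]]'

```text
time: 20.05
tcp_pos: [0.6344, 0.0005, 0.3906]
tool_rot: [0.014, 1.565, -0.174]
contact_force: [0.8, -1.2, 9.3]
opening: -0.0
```

Call:
apply_moves --targets '[[[0.8,0,0],[0,0,0]],[[0,0,0],[0,0,0]]]'

```text
time: 20.3
tcp_pos: [0.6344, 0.0005, 0.3904]
tool_rot: [0.004, 1.564, -0.184]
contact_force: [-0.5, -0.1, 12.8]
opening: -0.0
```

Call:
apply_moves --targets '[[[0.8,0,0],[0,0,0]],[[0,0,0],[0,0,0]]]'

```text
time: 20.55
tcp_pos: [0.6343, 0.0005, 0.3903]
tool_rot: [-0.001, 1.564, -0.19]
contact_force: [-0.9, -0.9, 15.4]
opening: -0.0001
```

Call:
apply_moves --targets '[[[-0.7,0,0],[0,0,0]],[[0,0,-0.7],[0.2,0,0]],[[0,-0.1,-0.7],[0.2,0,0]],[[0,-0.1,-0.7],[0.2,0,0]],[[0,-0.1,-0.7],[0.2,0,0]],[[0,0,0],[0,0,0]]]'

```text
time: 21.3
tcp_pos: [0.6317, 0.0006, 0.3904]
tool_rot: [0.012, 1.564, -0.19]
contact_force: [1.0, 0.3, 11.3]
opening: -0.0001
```

```bash
python3 snap.py 7 wrist
```

```text
{'time': np.float64(21.3), 'joint_pos': array([-1.7530e-01,  4.1190e-01,  1.3504e+00, -1.0000e-04,  1.3721e+00,
       -1.5436e+00]), 'tcp_pos': array([6.317e-01, 6.000e-04, 3.904e-01]), 'contact_force': array([ 0.9865,  0.3099, 11.2608]), 'opening': np.float64(-0.0001)}
```

View pics/wrist7.png

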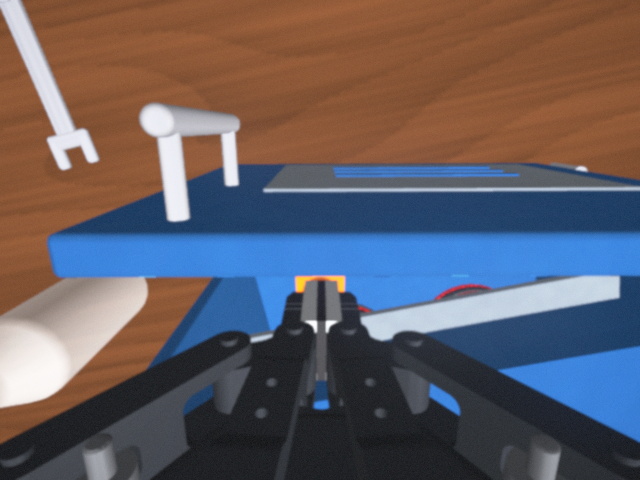

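Call:
apply_moves --targets '[[[0,-0.2,-1.4],[0.4,0,0]],[[0,-0.2,-1.4],[0.4,0,0]],[[0,-0.2,-1.4],[0.4,0,0]],[[0,-0.2,-1.4],[0.4,0,0]],[[0,0,0],[0,0,0]]]'

```text
time: 21.98
tcp_pos: [0.626, 0.001, 0.3904]
tool_rot: [0.029, 1.564, -0.202]
contact_force: [-1.0, -0.7, 12.1]
opening: -0.0002
```

Call:
apply_moves --targets '[[[0,-0.2,-1.4],[0.4,0,0]],[[0,-0.2,-1.4],[0.4,0,0]],[[0,-0.2,-1.4],[0.4,0,0]],[[0,-0.2,-1.4],[0.4,0,0]],[[0,0,0],[0,0,0]]]'

```text
time: 22.6
tcp_pos: [0.6204, 0.0016, 0.3904]
tool_rot: [0.053, 1.564, -0.206]
contact_force: [0.6, -1.7, 12.8]
opening: -0.0002
```

```bash
python3 snap.py 8 wrist
```

```text
{'time': np.float64(22.6), 'joint_pos': array([-1.7690e-01,  3.9170e-01,  1.3811e+00, -2.0000e-04,  1.3617e+00,
       -1.4894e+00]), 'tcp_pos': array([0.6204, 0.0016, 0.3904]), 'contact_force': array([ 0.5623, -1.6625, 12.7587]), 'opening': np.float64(-0.0002)}
```

View pics/wrist8.png

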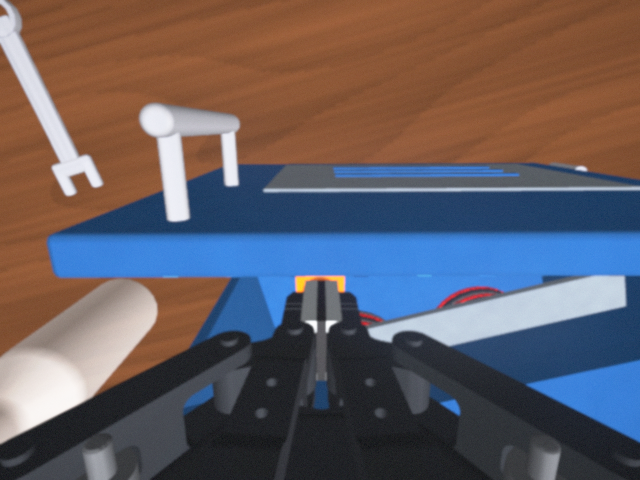

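Call:
apply_moves --targets '[[[0,-0.3,-2.1],[0.6,0,0]],[[0,-0.3,-2.1],[0.6,0,0]],[[0,-0.3,-2.1],[0.6,0,0]],[[0,-0.3,-2.1],[0.6,0,0]],[[0,-0.3,-2.1],[0.6,0,0]],[[0,-0.3,-2.1],[0.6,0,0]],[[0,0,0],[0,0,0]]]'

```text
time: 23.52
tcp_pos: [0.6077, 0.0034, 0.3904]
tool_rot: [0.101, 1.564, -0.22]
contact_force: [0.6, -0.3, 13.0]
opening: -0.0004
```

Call:
apply_moves --targets '[[[0,-0.3,-2.1],[0.6,0,0]],[[0,-0.3,-2.1],[0.6,0,0]],[[0,-0.3,-2.1],[0.6,0,0]],[[0,-0.3,-2.1],[0.6,0,0]],[[0,-0.3,-2.1],[0.6,0,0]],[[0,-0.3,-2.1],[0.6,0,0]],[[0,0,0],[0,0,0]]]'

```text
time: 24.4
tcp_pos: [0.5953, 0.0059, 0.3904]
tool_rot: [0.154, 1.564, -0.23]
contact_force: [0.2, -0.5, 12.6]
opening: 0.0002
```

```bash
python3 snap.py 9 wrist top
```

```text
{'time': np.float64(24.4), 'joint_pos': array([-1.7710e-01,  3.4700e-01,  1.4473e+00, -4.0000e-04,  1.3404e+00,
       -1.3638e+00]), 'tcp_pos': array([0.5953, 0.0059, 0.3904]), 'contact_force': array([ 0.2306, -0.4789, 12.5546]), 'opening': np.float64(0.0002)}
```

View pics/wrist9.png

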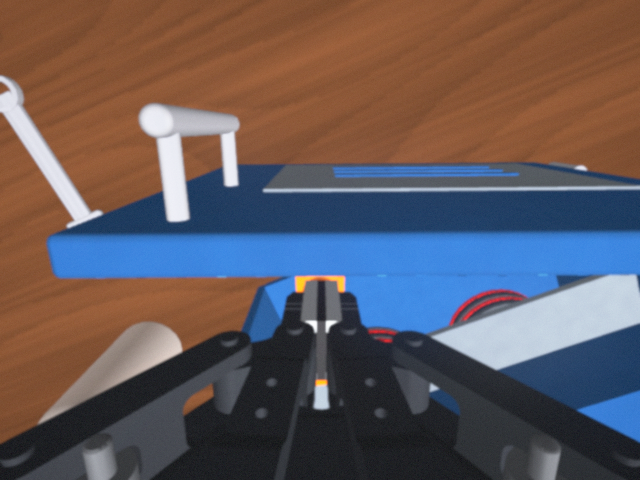

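View pics/top9.png

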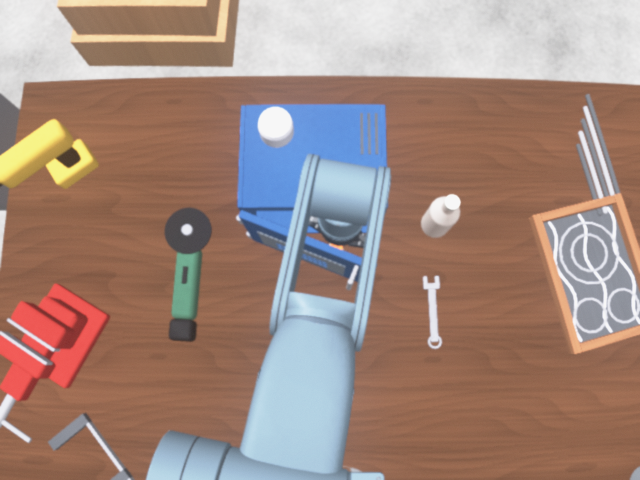

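Call:
apply_moves --targets '[[[-5,0,0],[0,0,0]],[[-8,0,0],[0,0,0]],[[0,-20,2],[0,0,0]],[[0,-30,0],[0,0,0]],[[0,0,0],[0,0,0]]]'

```text
time: 25.12
tcp_pos: [0.5768, -0.0433, 0.3996]
tool_rot: [-2.456, 1.569, -2.843]
contact_force: [0.2, -0.2, -0.5]
opening: 0.0002
```

```bash
python3 snap.py 10 wrist top
python3 - <<'E'
from h import *; import pickle
s,st=pickle.load(open("wrist10.pkl","rb"))
for th in (.37,.38,.39,.40): print(th,proj(s,[dp(th,-.008,.294,.246),dp(th,.008,.294,.246),dp(th,.008,.2,.246)],st).round(1).tolist())
a=.0058-.39; d=R(st['tool_rot']);print(np.arctan2(d[1,2],d[0,2]),a)
v=st['tcp_pos'][:2]-H; c,sn=np.cos(a),np.sin(a);print("n,r",v@[c,sn],-(v@[-sn,c]))
E
```

```text
{'time': np.float64(25.125), 'joint_pos': array([-2.6740e-01,  3.1340e-01,  1.4723e+00, -1.0000e-03,  1.3574e+00,
       -1.4513e+00]), 'tcp_pos': array([ 0.5768, -0.0433,  0.3996]), 'contact_force': array([ 0.238 , -0.1562, -0.5088]), 'opening': np.float64(0.0002)}
0.37 [[218.4, 237.7], [222.7, 280.1], [483.4, 275.0]]
0.38 [[217.9, 229.6], [221.8, 272.6], [483.7, 269.8]]
0.39 [[217.4, 221.4], [220.9, 264.9], [484.1, 264.6]]
0.4 [[217.0, 213.1], [220.1, 257.1], [484.6, 259.3]]
-0.3866713669211045 -0.3842
n,r 0.031105751233228614 0.25786929023794497
```

View pics/wrist10.png

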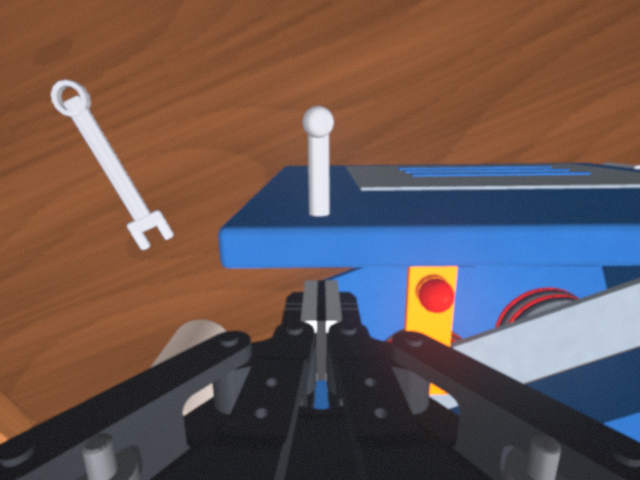

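Call:
apply_moves --targets '[[[0,0,-4],[0,0,0]],[[0,0,-4],[0,0,0]],[[0,0,-3],[0.5,0,0]],[[0,-0.3,-4.5],[1,0,0]],[[0,-0.3,-4.5],[1,0,0]],[[0,0,0],[0,0,0]]]'

```text
time: 25.98
tcp_pos: [0.5584, -0.0335, 0.4005]
tool_rot: [-2.67, 1.57, -3.098]
contact_force: [-0.1, -0.0, 0.5]
opening: 0.0001
```

Call:
apply_moves --targets '[[[0,-0.7,-9],[2,0,0]],[[0,-0.7,-9],[2,0,0]],[[0,-0.7,-9],[2,0,0]],[[0,-0.7,-9],[2,0,0]],[[0,-0.7,-9],[2,0,0]],[[0,-0.7,-9],[2,0,0]],[[0,0,0],[0,0,0]]]'

```text
time: 26.85
tcp_pos: [0.509, -0.0104, 0.4005]
tool_rot: [-2.67, 1.57, 2.977]
contact_force: [-0.1, -0.6, 1.2]
opening: 0.0
```

```bash
python3 snap.py 11 wrist top
```

```text
{'time': np.float64(26.85), 'joint_pos': array([-2.3990e-01,  1.8810e-01,  1.6370e+00, -1.0000e-04,  1.3172e+00,
       -1.1736e+00]), 'tcp_pos': array([ 0.509 , -0.0104,  0.4005]), 'contact_force': array([-0.1154, -0.5966,  1.2193]), 'opening': np.float64(0.0)}
```

View pics/wrist11.png

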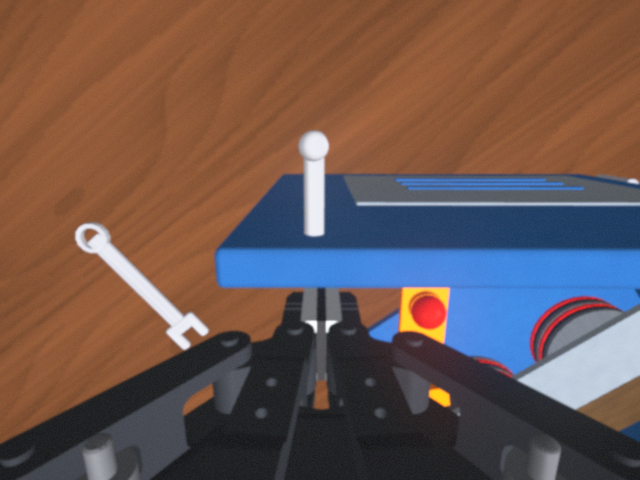

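Door is following, finger against its inner face. Continue the sweep.

Call:
apply_moves --targets '[[[0,-0.7,-9],[2,0,0]],[[0,-0.7,-9],[2,0,0]],[[0,-0.7,-9],[2,0,0]],[[0,-0.7,-9],[2,0,0]],[[0,-0.7,-9],[2,0,0]],[[0,-0.7,-9],[2,0,0]],[[0,-0.7,-9],[2,0,0]],[[0,-0.7,-9],[2,0,0]],[[0,-0.7,-9],[2,0,0]],[[0,0,0],[0,0,0]]]'

```text
time: 28.2
tcp_pos: [0.4478, 0.0413, 0.4004]
tool_rot: [-2.151, 1.571, -3.101]
contact_force: [0.3, -0.6, -0.1]
opening: -0.0
```

```bash
python3 snap.py 12 wrist top
```

```text
{'time': np.float64(28.2), 'joint_pos': array([-1.5690e-01,  7.9000e-02,  1.7659e+00, -1.0000e-04,  1.2970e+00,
       -7.7760e-01]), 'tcp_pos': array([0.4478, 0.0413, 0.4004]), 'contact_force': array([ 0.2693, -0.5831, -0.0514]), 'opening': np.float64(-0.0)}
```

View pics/top12.png

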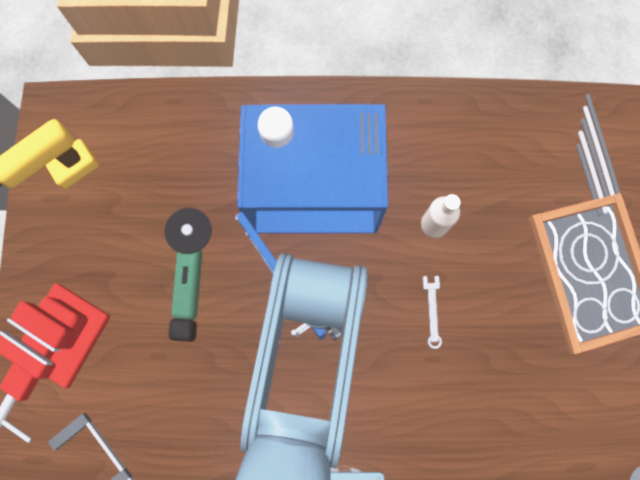

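View pics/wrist12.png

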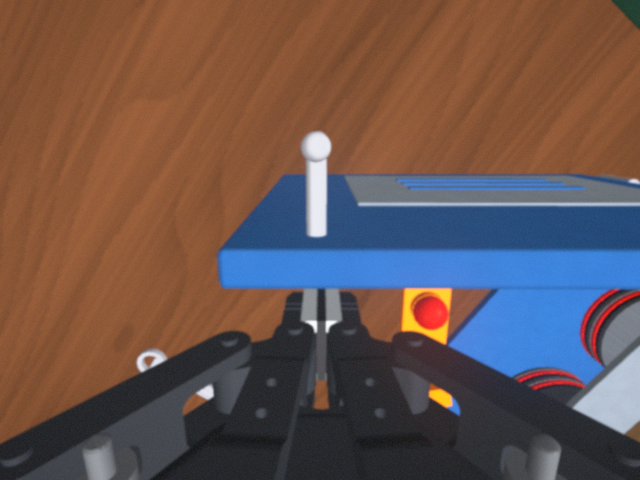

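Call:
apply_moves --targets '[[[0,-0.7,-9],[2,0,0]],[[0,-0.7,-9],[2,0,0]],[[0,-0.7,-9],[2,0,0]],[[0,-0.7,-9],[2,0,0]],[[0,-0.7,-9],[2,0,0]],[[0,-0.7,-9],[2,0,0]],[[0,-0.7,-9],[2,0,0]],[[0,-0.7,-9],[2,0,0]],[[0,0,0],[0,0,0]]]'

```text
time: 29.42
tcp_pos: [0.4089, 0.1016, 0.4004]
tool_rot: [-1.641, 1.571, -2.87]
contact_force: [0.3, 0.3, -0.1]
opening: 0.0
```

Call:
apply_moves --targets '[[[0,-0.7,-9],[2,0,0]],[[0,-0.7,-9],[2,0,0]],[[0,-0.7,-9],[2,0,0]],[[0,-0.7,-9],[2,0,0]],[[0,-0.7,-9],[2,0,0]],[[0,-0.7,-9],[2,0,0]],[[0,-0.3,-4.5],[1,0,0]],[[0,-0.2,-2.2],[0.5,0,0]],[[0,0,0],[0,0,0]]]'

```text
time: 30.55
tcp_pos: [0.3899, 0.1592, 0.4004]
tool_rot: [-1.953, 1.57, 2.865]
contact_force: [-0.2, 0.3, -0.4]
opening: -0.0001
```

Call:
apply_moves --targets '[[[0,0,8],[0,0,0]],[[0,0,8],[0,0,0]],[[-30,0,5],[0,0,0]],[[-45,0,0],[0,0,0]],[[-45,0,0],[0,0,0]],[[0,-40,40],[0,0,0]],[[0,-40,40],[0,0,0]],[[0,0,0],[0,0,0]]]'

```text
time: 31.55
tcp_pos: [0.3191, 0.0482, 0.5208]
tool_rot: [0.663, 1.569, -0.809]
contact_force: [1.4, 0.6, 0.2]
opening: 0.0001
```

```bash
python3 snap.py 13 wrist top scene
```

```text
{'time': np.float64(31.55), 'joint_pos': array([-1.9990e-01, -2.3680e-01,  1.7595e+00, -1.0000e-03,  1.6176e+00,
       -2.9910e-01]), 'tcp_pos': array([0.3191, 0.0482, 0.5208]), 'contact_force': array([1.3708, 0.5668, 0.2423]), 'opening': np.float64(0.0001)}
```

View pics/top13.png

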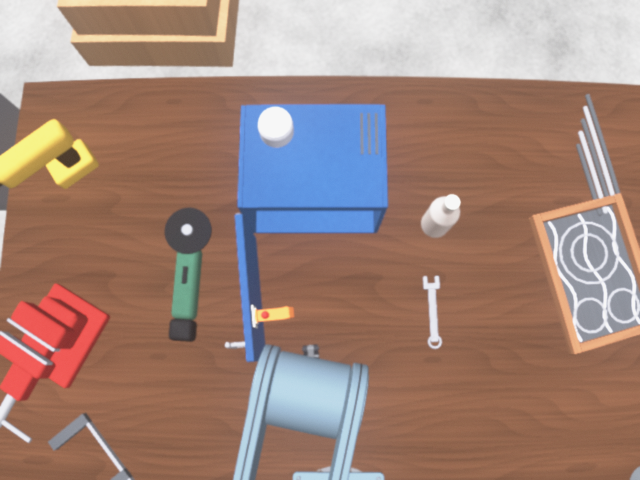

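View pics/scene13.png

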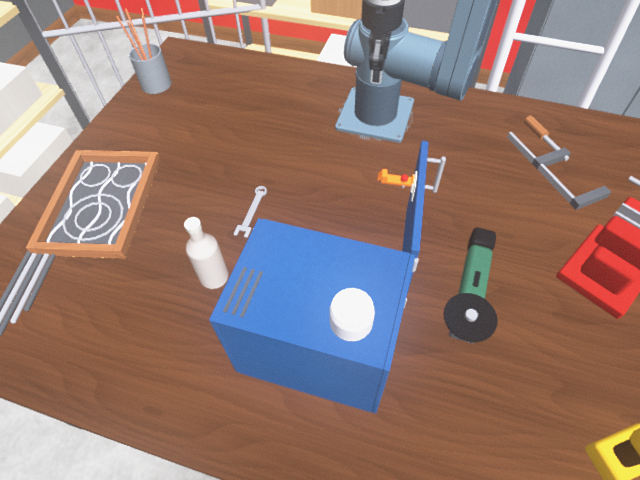

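Call:
apply_moves --targets '[[[-20,0,0],[0,0,0]],[[0,0,0],[0,0,0]],[[0,0,0],[0,0,0]],[[0,0,0],[0,0,0]]]'

```text
time: 32.2
tcp_pos: [0.321, 0.0508, 0.5396]
tool_rot: [-1.913, 1.569, 2.905]
contact_force: [-0.4, 0.0, -0.7]
opening: -0.0001
```

Run:
```python
from h import *; from rig import arm,optics,models,job
import pickle
d=pickle.load(open("s0.pkl","rb"))["top"]["image"].astype(int); s=optics.snapshot("top")
e=np.abs(s["image"].astype(int)-d).sum(2)
for n,(a,b,c,f_) in dict(bottle=(416,190,462,240),tin=(255,105,297,150),grinder=(160,205,214,345),wrench=(418,274,446,352)).items(): print(n,e[b:f_,a:c].mean().round(1))
p=atz(s,[(256,358),(238,215)],.246);print(p, arm.observe()['contact_force'])
print(job.sign_off())
```

```text
bottle 2.8
tin 1.6
grinder 3.9
wrench 2.9
[[0.35874018 0.16361171 0.246     ]
 [0.63878598 0.20719444 0.246     ]] [-0.45356588 -0.40381284 -0.31092666]
the job is handed in; nothing more can be done
None
```

The cupboard door is open at about 1.45 rad (roughly 83°), and the job was handed in at about 32 s of the 72 s allowed. No verdict was reported.

- **Drawing it to the catch:** I gripped the handle bar and pulled the door until I felt the hook catch at about 0.197 rad. The pull stayed at about 5 N. I then eased it back slightly so the tooth would not jam.
- **Releasing the hook:** I reached into the gap with closed fingers and found the stud about 4 mm lower than nominal. I pressed it to its stop, peaking at a measured 15.4 N against the 18 N limit. I then held it at 11 to 13 N while friction on the stud drew the door free to about 0.39 rad.
- **Opening it wide:** I lifted off the stud, pushed the door's inner face round in an arc, and backed the arm clear.

**Last checks:**
- The final pictures show the hook still in one piece.
- In the top view, the bottle, tin, grinder and wrench look unchanged from the start.
- The wrist force reads about zero, and the arm touches nothing.
- The one disagreement was the final door angle: the arm's path gave about 1.5 rad, while the top picture gave about 1.42. Both are above the 1.2 rad required.

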